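# Face the refilled jar to the reader and snap its cap on

## Robot

A 6-joint arm with a two-finger parallel gripper is mounted at the origin on a cart in front of the work surface, level with it; the furniture and walls round the work are solid. World frame = base frame: x ahead of the robot, y to its left, z up, the work surface at z = 0. Lengths are in m, angles in rad, forces in N, time in s.
With the tool pointing down it reaches from about 0.25 to 0.725 m from the base axis. Payload 9.7 kg.
Tool frame: the origin (TCP) lies at the very end of the fingers, on their centre line; the grasp point (between the pads) lies 19 mm behind it; z points along the fingers, y is the line along which they close (so a half turn about z gives the same grasp; the last joint's range is limited). The gripper opens to 85 mm and grips with 20 to 120 N. Pads are 22 mm wide; open, the fingers measure 114 mm over their backs; the gripper's body (76 mm by 85 mm) begins 54 mm behind the grasp point. The pads swing forward as they close: fully open they stand 13 mm farther back than shut.
Start: joints at [1.261, 0.087, 0.176, 1.66, 0, 1.571], TCP at [0.168, 0.524, 0.231] pointing down, gripper open.
Joint ranges: [-3.13, 3.13], [-0.85, 1.81], [-1.15, 1.24], [-2.2, 2.28], [-1.44, 1.52], [-3.14, 3.14]. Speed limits (rad/s): [2.22, 2.22, 2.57, 3.14, 3.14, 3.14].

## Interface

Orientations are given as a unit quaternion [x, y, z, w].
In Python, from plant import bot, optics, job_done gives the robot as it stands. The module is installed in compiled form; this text tells all that it offers.
- The arm moves only by the tool servo_tool, never from a script. Its argument "moves" is text: rows parted by semicolons, each of 6 numbers parted by spaces: the shift along the tool's x, y, z in units of 0.025 m (1.0 is 0.025 m), then the turn, a rotation vector about the tool's x, y, z in units of 4 degrees (1.0 is 4 degrees). A call has 1 to 8 rows; each row shifts and turns the commanded pose from where the row before left it, along the tool's axes as they then stand; what a row does not reach is not made up. A row lasts 1/8 s, in which the tool goes at most 62.5 mm and 10.7 degrees, less where a joint would pass 70% of its speed; a pose out of reach is approached as far as the arm can. A call with a number of a shift or a turn outside -1 to 1 is refused whole. A call with a gripper value outside its range is refused whole. "grip" is the opening, from 0 (shut) to 1 (fully open), set as the call begins (left out, the last holds). The fingers move at their own pace and stop on an object; "force" is the grip in N (left out, the last holds). Time passes only in rows, so rows that do not move let the fingers close. It gives the time, the measured TCP pose, the force, the opening and the grip force at its end, in the units of the state.
- bot.state(): the state, without advancing time (a new reading comes with each control period).
- optics.capture(name): name is "scene" or "top" or "wrist"; returns the picture (420x560x3 uint8, red, green, blue); there is no depth.
- optics.camera_model(name): a dict with "camera_matrix" (3x3 intrinsics, pixels), "extrinsics" (4x4, takes a point from world to camera coordinates); the wrist camera has in their place "hand_eye" (4x4, takes a point from camera to tool coordinates, whose origin is the TCP and whose axes are the flange's). Camera axes: x right, y down, z forward; pixel columns grow to the right and rows downward; lengths in m; the calibration is good to about 2 mm. A picture is of the moment at which its call begins: read the wrist's pose just before it. camera_model takes no time and is no camera call.
- job_done(): hands the job in; it is judged then, once.
The state is a dict: "clock": time; "qpos": joint angles; "joint_vel": joint speeds; "effort": joint torques, N m; "ee_pos": TCP position; "eef_rot": TCP orientation; "force": force on the tool from outside, world axes, zero at the start; "wrist_torque": the same for the moment, N m; "gripper_width": finger opening in m; "grasp_force": force on a finger pad.
Only numpy, scipy, OpenCV 4.12 (cv2) and the standard library are available. Lean on these libraries where they do the work, as an engineer would, in place of code of your own. Each camera call takes 0.05 s, during which the arm holds its last target. There are 200 camera calls.

## Task

The refilled blue jar stands in the seat of the pantry reader dock: turn it in its seat until its white code patch squarely faces the reader window, and leave it standing in the seat. Then take the orange cap and press it straight down onto the jar's neck with a firm, steady push (no ramming) until it clicks, and keep pressing on after the click until it is fully home, without turning the jar's code away. Finish while still gripping the cap and pressing it down firmly; leave the other things on the worktop where they are.

Things in the scene. Friction and masses are not known exactly. Their poses are not given: they have to be found in the camera images.
- dock: pantry reader dock, fixed: grey base plate 100 (x) by 160 (y) by 8 mm high, a black round seat ring (inner radius 25.8, outer 32 mm, top 26 mm above the worktop) and a white reader block 64 (x) by 30 (y) mm, top 54 mm above the worktop. Origin: on the worktop under the seat's middle; z up; +y points from the seat to the block (which spans y = 55 to 85 mm)
- seat (a point): middle of the seat's floor, 8 mm above the dock's origin; the jar's underside rests here
- reader_window (a point): middle of the reader's black window with a red line, on the block's side that looks at the seat: 54 mm from the seat's middle along the dock's +y, 32 mm above the worktop
- jar: blue ceramic jar, 0.2 kg, loose in the seat with 1.8 mm play, turns freely. Origin: centre of its underside; z up. Body radius 24 mm up to 85 mm, sloping shoulder to 93 mm, then the neck. Grip the body across, above the reader block. Its +x side bears the code patch. It starts 0.6 to 1.45 rad anticlockwise (from above) past facing the reader: turn it clockwise
- jar_mark (a point): centre of the white code patch (16 by 50 mm, black bars) on the jar's +x side, 24.6 mm from its axis, 52 mm above its underside; a white tick on the shoulder stands above it
- jar_neck (a point): top centre of the jar's white snap neck, 124 mm above the jar's underside. Neck radius 12 mm, with a round bead of radius 14.5 mm, 112 mm above the jar's underside. Keep the push on the jar under 60 N
- cap: orange ribbed snap cap, 30 g, 38 mm across, 32 mm tall, standing mouth down on the worktop. Origin: centre of its open lower rim; z up, through the closed top. Bore 32 mm wide, 28 mm deep, with four sprung catches inside that ride over the neck's bead. Grip it hard (40 N or more) across its diameter, lest it slip
- cap_top (a point): centre of the cap's closed top, 32 mm above its rim. Pressing: rim 106 mm above the jar's underside, catches meet the bead; push rises to 10 to 12 N; at the click (rim at about 102 mm) it drops; home is where the roof stops on the neck's top, rim 96 mm above the jar's underside
- spice_a: bystander: glass spice jar with purple lid, 42 mm wide, 100 mm tall; origin under its centre
- shaker: bystander: small glass shaker with a domed top, 38 mm wide, 59 mm tall; origin under its centre
- matches: bystander: yellow matchbox lying flat, 36 by 54 by 17 mm; origin under its centre
- beaker: bystander: wide glass spice jar with dark blue lid, 55 mm wide, 108 mm tall; origin under its centre
Things that resemble listed ones, but are neither listed nor needed, are in the scene too. What is shaped like the jar but red, turquoise or yellow is not meant.

How it is judged:
On the way, in this order (a step that is already met when the one before it is completed fails the run):
1. the jar stands in its seat with its code patch facing the reader window (x of jar_mark in the frame of dock between -0.007 and 0.007 m and y of jar_mark in the frame of dock above 0.015 m and angle between jar's own z axis and vertical below 0.06 rad and distance between jar and seat below 0.005 m), for 0.3 s.
2. the cap has clicked over the bead of the jar's neck, the code still facing the reader (all of step 1 and z of cap in the frame of jar between 0.09 and 0.1005 m and x of cap in the frame of jar between -0.004 and 0.004 m and y of cap in the frame of jar between -0.004 and 0.004 m and angle between the z axis of cap and the z axis of jar, either way round below 0.08 rad), for 0.2 s.
At the end, for the whole second after the job is handed in: Jar upright in its seat, code patch within 7 mm of the line from seat to reader window; cap clicked on, centred, its rim within 1.8 mm of home (96 mm above the jar's underside); fingers still hold it and press it onto the jar with more than 4 N, without touching the jar (all of step 1 and z of cap in the frame of jar between 0.09 and 0.0978 m and x of cap in the frame of jar between -0.004 and 0.004 m and y of cap in the frame of jar between -0.004 and 0.004 m and angle between the z axis of cap and the z axis of jar, either way round below 0.08 rad and contact force between cap and jar above 4 N and contact force between the fingers and cap above 3 N and contact force between the arm and jar below 0.5 N); the arm keeps its last pose, push and grip.
It fails at once if a bystander is moved more than 20 mm or tipped (distance of any of spice_a, shaker, matches, beaker from where it was at the start of the episode above 0.02 m or angle between any of spice_a, shaker, matches, beaker's own z axis and vertical above 0.3 rad).
It fails at once if the cap is rammed onto the jar (more than 60 N) (contact force between cap and jar above 60 N).
It also fails if it takes over 58 s, if anything falls off the work surface, if the arm or the gripper's body presses on something with over 40 N, if the wrist force passes 120 N, or if a joint passes its speed limit or range.

## Working session

There is one attempt and no reset: what is moved stays moved. The work goes in short steps, Python scripts to look and compute and a tool call to move; the robot and the scene stay as the last step left them, time stands still between calls to the robot, and variables do not carry over. Pictures are saved under pics/ and viewed, at most 10 in all, crops included, and the job is handed in when it is done.

Besides the shell and the picture viewer there is one more tool, called after "Request:" by a JSON object that holds its "method" and its "body". servo_tool: Moves the arm, as the interface text tells. Shifts and turns lie within -1 to 1; 1 stands for 0.025 m of shift or 4 degrees of turn. Its arguments: {"type":"object","properties":{"moves":{"type":"string"},"grip":{"type":"number"},"force":{"type":"number"}},"required":["moves"]}

```bash
mkdir -p pics; python3 - <<'E'
from plant import bot, optics
import cv2, numpy as np
s=bot.state(); print(s)
ims=[]
for n in("scene","top"):
    im=optics.capture(n); cv2.imwrite(f"pics/{n}0.png",im[:,:,::-1]); m=optics.camera_model(n); print(n,m)
print(optics.camera_model("wrist"))
E
```

```text
{'clock': 0.0, 'qpos': array([1.26101217e+00, 8.74722664e-02, 1.75118911e-01, 1.65979188e+00,
       3.04002537e-05, 1.57079608e+00]), 'joint_vel': array([-4.48497233e-04,  6.30800742e-04, -8.81898695e-04,  1.11474270e-03,
        1.59367777e-04, -6.54186567e-05]), 'effort': array([ 1.58037551e-04, -5.20389855e+01,  4.64798212e+01,  1.63282512e-02,
       -4.88091155e-05,  1.19712411e-05]), 'ee_pos': array([0.16759075, 0.52360302, 0.23056855]), 'eef_rot': array([ 1.54273324e-01,  9.88027979e-01, -6.64034610e-04, -1.19068597e-04]), 'force': array([0.13191007, 0.4754719 , 0.32584873]), 'wrist_torque': array([-0.01847059,  0.04457407,  0.0182533 ]), 'grasp_force': 0.0, 'gripper_width': 0.08548617172680532}
scene {'camera_matrix': array([[472.66324915,   0.        , 278.19038775],
       [  0.        , 472.66324915, 210.04982252],
       [  0.        ,   0.        ,   1.        ]]), 'extrinsics': array([[ 9.99945408e-01,  9.93774771e-04,  1.04016421e-02,
        -4.92868882e-01],
       [ 9.42290102e-03, -5.15960155e-01, -8.56560755e-01,
         1.04828464e-01],
       [ 4.51560441e-03,
[... 411 characters left out ...]
9902082 ,  0.00573257, -0.13948069,  0.51212791],
       [ 0.13954058,  0.01188222, -0.99014506,  1.03014334],
       [ 0.        ,  0.        ,  0.        ,  1.        ]])}
{'camera_matrix': array([[293.354468  ,   0.        , 278.17289751],
       [  0.        , 293.354468  , 208.50933046],
       [  0.        ,   0.        ,   1.        ]]), 'hand_eye': array([[ 5.82332914e-06, -9.54640921e-01, -2.97759488e-01,
         7.59153008e-02],
       [ 9.99999349e-01, -3.34323568e-04,  1.09142545e-03,
        -3.17651146e-04],
       [-1.14146741e-03, -2.97759300e-01,  9.54640297e-01,
        -1.42338650e-01],
       [ 0.00000000e+00,  0.00000000e+00,  0.00000000e+00,
         1.00000000e+00]])}
```

View pics/top0.png

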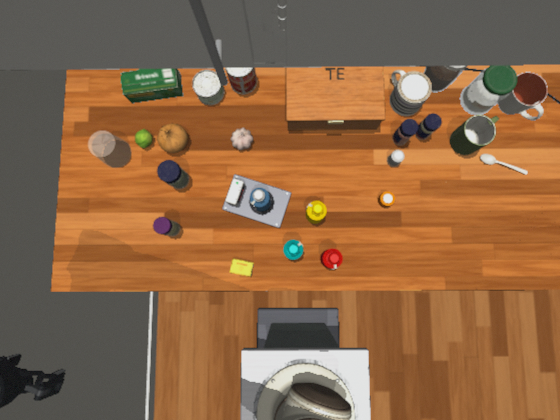

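View pics/scene0.png

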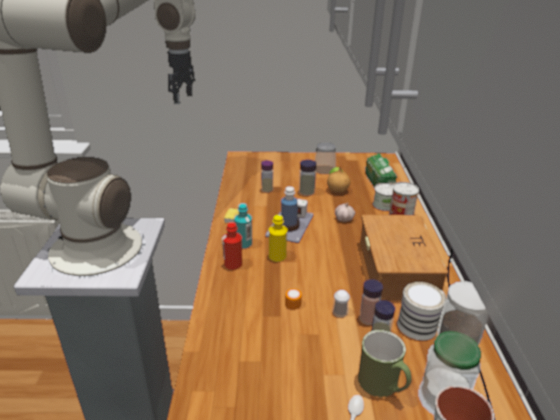

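Candidates for the jar in the top picture are blue (261,200), turquoise (293,249), red (333,259) and yellow (316,211). I choose blue, in the dock. For the cap they are the orange item (387,199), the pumpkin (172,138) and the shaker (397,157). I choose (387,199) and check both choices in one close crop.

```bash
cat > h.py <<'E'
import numpy as np, cv2
from plant import bot, optics
from scipy.spatial.transform import Rotation as R
def cam(n, s=None):
    m=optics.camera_model(n); K=m["camera_matrix"]
    if n=="wrist":
        T=np.eye(4); T[:3,:3]=R.from_quat(s["eef_rot"]).as_matrix(); T[:3,3]=s["ee_pos"]
        return K,T@m["hand_eye"]
    return K,np.linalg.inv(m["extrinsics"])
def ray(c,uv):
    K,T=c; d=T[:3,:3]@np.linalg.solve(K,[uv[0],uv[1],1.]); return T[:3,3],d
def on(c,uv,z):
    o,d=ray(c,uv); return o+d*(z-o[2])/d[2]
def proj(c,p):
    K,T=c; q=K@(np.linalg.inv(T)@np.r_[p,1])[:3]; return q[:2]/q[2]
def blobs(im,lo,hi,roi=None,amin=8):
    h=cv2.cvtColor(im,cv2.COLOR_RGB2HSV); m=cv2.inRange(h,lo,hi)
    if roi: x0,y0,x1,y1=roi; k=np.zeros_like(m); k[y0:y1,x0:x1]=1; m=m*k
    n,_,st,ce=cv2.connectedComponentsWithStats(m)
    return [(st[i].tolist(),ce[i].round(1).tolist()) for i in range(1,n) if st[i][4]>=amin]
E
python3 - <<'E'
from h import *
t=cv2.imread("pics/top0.png"); s=cv2.imread("pics/scene0.png")
a=cv2.resize(t[165:235,215:300],None,fx=4.7,fy=4.7,interpolation=cv2.INTER_CUBIC)
b=cv2.resize(s[180:245,260:320],None,fx=5,fy=5,interpolation=cv2.INTER_CUBIC)
c=cv2.resize(t[180:215,370:405],None,fx=6,fy=6,interpolation=cv2.INTER_CUBIC)
d=cv2.resize(s[280:315,275:310],None,fx=6,fy=6,interpolation=cv2.INTER_CUBIC)
o=np.zeros((600,760,3),np.uint8)
o[:a.shape[0],:a.shape[1]]=a; o[:b.shape[0],410:410+b.shape[1]]=b
o[350:560,:210]=c;o[350:560,230:440]=d
cv2.imwrite("pics/crop1.png",o)
tc=cam("top");sc=cam("scene")
print("jar foot approx",on(tc,(261,205),.1),"cap",on(tc,(387,199),.032),on(sc,(294,296),.03))
print("plate corners",[on(tc,p,.008).round(3) for p in((236,177),(291,194),(278,226),(224,205))])
h=cv2.cvtColor(s,cv2.COLOR_BGR2HSV);h2=cv2.cvtColor(t,cv2.COLOR_BGR2HSV)
print(h2[195:205,382:393].tolist()[5]); print(h[290:303:3,294].tolist())
E
```

```text
jar foot approx [0.50161285 0.10401347 0.1       ] cap [ 0.52467307 -0.21317069  0.032     ] [ 0.52899539 -0.21832726  0.03      ]
plate corners [array([0.589, 0.176, 0.008]), array([0.543, 0.031, 0.008]), array([0.459, 0.066, 0.008]), array([0.515, 0.207, 0.008])]
[[18, 217, 230], [13, 86, 226], [15, 5, 224], [90, 2, 229], [90, 2, 229], [75, 2, 229], [90, 1, 229], [90, 1, 229], [90, 1, 229], [15, 20, 228], [15, 116, 229]]
[[9, 46, 231], [15, 7, 231], [9, 18, 226], [15, 224, 207], [13, 207, 133]]
```

View pics/crop1.png

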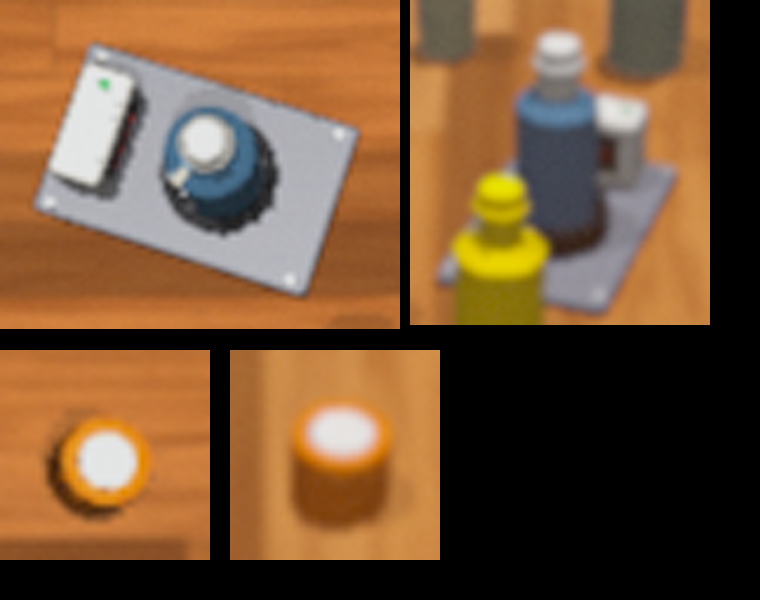

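The crop confirms the blue jar with a white neck in the dock, with its tick at top pixel about (253,203). It also confirms the orange cap with a white top disc, centre about (387.8,198.5). Next I compute positions.

```bash
python3 - <<'E'
from h import *
tc=cam("top");sc=cam("scene")
P=np.array([on(tc,np.array(p)/4.7+[214.6,164.6],.008) for p in((95,45),(357,130),(302,295),(35,207))])
print(P.round(4)); c=P.mean(0); print("plate centre",c, "sides",[np.linalg.norm(P[i]-P[i-1]).round(4) for i in range(4)])
yd=(P[0]-P[1]+P[3]-P[2])[:2]; print("+y dir deg",np.degrees(np.arctan2(yd[1],yd[0])))
a=np.array([255.,0]) 
nt=on(tc,np.array((205,138))/4.7+[214.6,164.6],.132); print("neck",nt, "neck scene",on(sc,np.array((559,45))/5+[178-.4,179.6],.132))
tk=on(tc,np.array((178,177))/4.7+[214.6,164.6],.097);v=(tk-nt)[:2];print("tick",tk,np.linalg.norm(v),np.degrees(np.arctan2(v[1],v[0])))
bl=on(tc,np.array((95,123))/4.7+[214.6,164.6],.054);v=(bl-nt)[:2];print("block top centre",bl,np.linalg.norm(v),np.degrees(np.arctan2(v[1],v[0])))
for n,roi,cm in(("top",(375,188,400,210),tc),("scene",(280,284,310,305),sc)):
    im=cv2.imread(f"pics/{n}0.png")[:,:,::-1].copy(); b=blobs(im,(0,0,190),(180,60,255),roi); print(n,b,[on(cm,x[1],.032).round(4) for x in b])
for n,p in dict(spice=(163,226),red=(333,259),turq=(293,249),yel=(316,211),beaker=(170,173)).items(): print(n,on(tc,p,.11).round(3))
E
```

```text
[[0.5971 0.1795 0.008 ]
 [0.5477 0.0326 0.008 ]
 [0.4556 0.0635 0.008 ]
 [0.5054 0.2119 0.008 ]]
plate centre [0.52643838 0.1218592  0.008     ] sides [np.float64(0.0972), np.float64(0.1551), np.float64(0.0972), np.float64(0.1565)]
+y dir deg 71.44214459777001
neck [0.52309084 0.10848498 0.132     ] neck scene [0.52247441 0.10876033 0.132     ]
tick [0.50879348 0.12472752 0.097     ] 0.021638721444972316 131.3555888568928
block top centre [0.54454811 0.17308311 0.054     ] 0.06806858876122379 71.62528902366543
top [([383, 194, 10, 9, 66], [387.4, 198.0])] [array([ 0.5272, -0.2143,  0.032 ])]
scene [([288, 290, 11, 7, 61], [293.1, 293.1])] [array([ 0.5271, -0.2107,  0.032 ])]
spice [0.452 0.334 0.11 ]
red [ 0.373 -0.064  0.11 ]
turq [0.396 0.028 0.11 ]
yel [ 0.485 -0.027  0.11 ]
beaker [0.579 0.322 0.11 ]
```

Request:
{"method": "servo_tool", "body": {"moves": "-1 -0.6 0 0 0 0;-1 -0.6 0 0 0 0;-1 -0.6 0 0 0 0;-1 -0.6 0 0 0 0;-1 -0.6 0 0 0 0;-1 -0.6 0 0 0 0;-1 -0.6 0 0 0 0;-1 -0.6 0 0 0 0", "grip": 1, "force": 40}}

```text
clock: 1.1
ee_pos: [0.322, 0.3477, 0.231]
eef_rot: [0.154, 0.988, -0.0, -0.0]
force: [0.3, 0.6, -0.6]
gripper_width: 0.0856
grasp_force: 0.0
```

Request:
{"method": "servo_tool", "body": {"moves": "-1 -0.6 0 0 0 0;-1 -0.6 0 0 0 0;-1 -0.6 0 0 0 0;-1 -0.6 0 0 0 0;-1 -0.6 0 0 0 0;-1 -0.6 0 0 0 0;-0.5 -0.6 0 0 0 0;0 0 0 0 0 0"}}

```text
clock: 2.1
ee_pos: [0.4446, 0.1981, 0.2309]
eef_rot: [0.155, 0.988, -0.0, -0.0]
force: [-0.4, -0.8, 1.2]
gripper_width: 0.0856
grasp_force: 0.0
```

```bash
python3 - <<'E'
from h import *
s=bot.state(); im=optics.capture("wrist"); c=cam("wrist",s); print(s["qpos"])
cv2.imwrite("pics/w1.png",im[:,:,::-1])
print(proj(c,[.523,.1085,.132]),proj(c,[.509,.1247,.097]),proj(c,[.5445,.173,.054]))
E
```

```text
[ 4.19229141e-01 -6.35077271e-02  2.33712255e-02  1.65840094e+00
 -5.36118857e-05  7.30978623e-01]
[214.84111874 310.19247022] [231.00046515 274.77898265] [283.73149391 270.49057018]
```

View pics/w1.png

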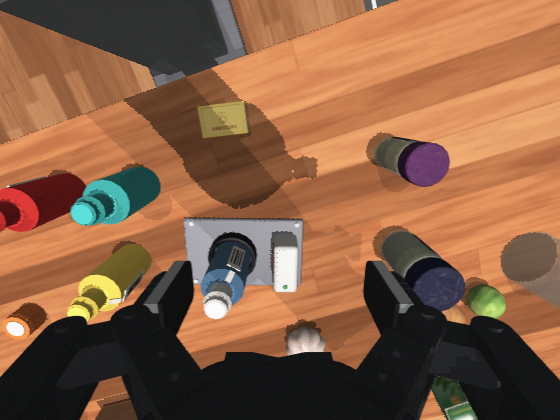

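The wrist view shows the blue jar with its neck top at about (216,307), close to the predicted (215,310). The code patch is at about (236,258) and the reader block at (285,262). Next I measure the angles.

```bash
python3 - <<'E'
from h import *
s=bot.state(); c=cam("wrist",s); im=cv2.imread("pics/w1.png")[:,:,::-1].copy()
for b in blobs(im,(0,0,120),(180,70,255),(200,236,272,325),6): print(b)
P=np.array([on(c,p,.008) for p in((186,217.5),(302,221),(184,283))]);print(P.round(4));v=P[1]-P[0];print(np.degrees(np.arctan2(v[1],v[0])),np.linalg.norm(v))
nt=on(c,(216,307),.132);print("neck",nt)
Q=np.array([on(c,p,.054) for p in((277,234),(298,234),(299,290),(275,288))]);print("block",Q.mean(0)); v=Q.mean(0)-nt;print(np.degrees(np.arctan2(v[1],v[0])))
x=im[236:325,200:272];cv2.imwrite("pics/w1c.png",cv2.resize(x[:,:,::-1],None,fx=6,fy=6,interpolation=cv2.INTER_CUBIC))
E
```

```text
([200, 236, 18, 49, 406], [204.6, 253.7])
([246, 236, 26, 49, 910], [261.1, 261.5])
([227, 264, 14, 7, 22], [232.9, 267.0])
([225, 270, 10, 13, 79], [229.5, 276.1])
([203, 291, 29, 28, 574], [216.3, 304.6])
([238, 290, 6, 12, 12], [241.2, 295.5])
[[0.455  0.0679 0.008 ]
 [0.5065 0.2119 0.008 ]
 [0.5447 0.0265 0.008 ]]
70.32820814903884 0.15294151148420976
neck [0.51979158 0.11159113 0.132     ]
block [0.53505436 0.18112181 0.054     ]
77.61928452446455
```

View pics/w1c.png

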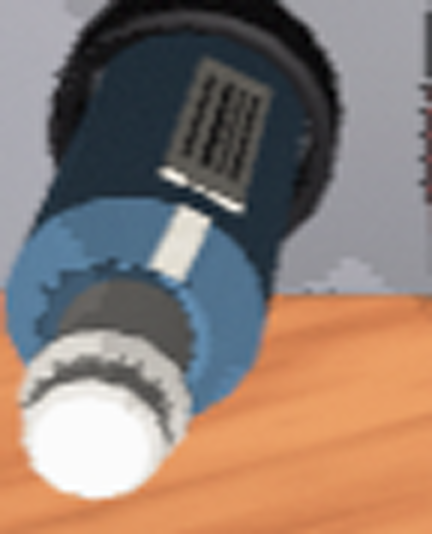

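```bash
python3 - <<'E'
from h import *
s=bot.state(); c=cam("wrist",s)
nt=on(c,(215.8,309.3),.132);print("neck",nt.round(4))
for uv,z in(((230.8,276.5),.097),((234.2,267.7),.085),((236,258.5),.06)):
    p=on(c,uv,z);v=(p-nt)[:2];print(z,p.round(4),np.linalg.norm(v).round(4),np.degrees(np.arctan2(v[1],v[0])).round(1))
tc=cam("top")
D=71.2; d=np.array([np.cos(np.radians(D)),np.sin(np.radians(D)),0])
for A in(115,120,125,130):
    a=np.radians(A);j=np.array([.523,.1085,0]);u=np.array([np.cos(a),np.sin(a),0])
    print(A,[proj(c,j+u*r+[0,0,z]).round(1).tolist() for r,z in((.0245,.085),(.0245,.06))],proj(c,j+[0,0,.132]),proj(tc,j+u*.020+[0,0,.097]))
E
```

```text
neck [0.5222 0.1105 0.132 ]
0.097 [0.5107 0.1245 0.097 ] 0.0181 129.3
0.085 [0.5076 0.1277 0.085 ] 0.0225 130.2
0.06 [0.5086 0.1258 0.06  ] 0.0204 131.5
115 [[238.4, 270.8], [241.1, 260.3]] [214.23096548 310.5412618 ] [251.69797374 199.89524282]
120 [[237.0, 269.6], [239.8, 259.1]] [214.23096548 310.5412618 ] [252.02875208 200.5300553 ]
125 [[235.4, 268.5], [238.3, 258.1]] [214.23096548 310.5412618 ] [252.41468586 201.13349905]
130 [[233.8, 267.5], [236.8, 257.2]] [214.23096548 310.5412618 ] [252.85286111 201.70094213]
```

Request:
{"method": "servo_tool", "body": {"moves": "-0.8 -0.5 0 0 0 0;-0.8 -0.5 0 0 0 0;-0.8 -0.5 0 0 0 0;-0.8 -0.5 0 0 0 0;-0.8 -0.4 0 0 0 0;0 0 0 0 0 0;0 0 0.8 0 0 0"}}

```text
clock: 3.02
ee_pos: [0.5217, 0.112, 0.2122]
eef_rot: [0.154, 0.988, 0.0, 0.001]
force: [-0.0, -0.1, -0.4]
gripper_width: 0.0855
grasp_force: 0.0
```

Request:
{"method": "servo_tool", "body": {"moves": "-0.06 -0.08 1 0 0 0;0 0 1 0 0 0;0 0 1 0 0 0;0 0 1 0 0 0;0 0 1 0 0 0;0 0 0.8 0 0 0;0 0 0 0 0 0"}}

```text
clock: 3.9
ee_pos: [0.5208, 0.1095, 0.0649]
eef_rot: [0.154, 0.988, -0.0, -0.001]
force: [-0.3, 0.2, 1.1]
gripper_width: 0.0852
grasp_force: 0.0
```

Request:
{"method": "servo_tool", "body": {"moves": "0 0 0 0 0 0;0 0 0 0 0 0;0 0 0 0 0 0;0 0 0 0 0 0;0 0 0 0 0 0;0 0 0 0 0 0", "grip": 0, "force": 25}}

```text
clock: 4.65
ee_pos: [0.5227, 0.1091, 0.0675]
eef_rot: [0.154, 0.988, 0.0, 0.001]
force: [1.0, -0.6, 6.4]
gripper_width: 0.0473
grasp_force: 25.7
```

Request:
{"method": "servo_tool", "body": {"moves": "0 0 0 0 0 1;0 0 0 0 0 1;0 0 0 0 0 1;0 0 0 0 0 1;0 0 0 0 0 1;0 0 0 0 0 1;0 0 0 0 0 1;0 0 0 0 0 1"}}

```text
clock: 5.65
ee_pos: [0.5229, 0.1097, 0.0675]
eef_rot: [0.422, 0.907, 0.001, 0.001]
force: [0.2, 3.1, 5.1]
gripper_width: 0.047
grasp_force: 25.6
```

Request:
{"method": "servo_tool", "body": {"moves": "0 0 0 0 0 1;0 0 0 0 0 1;0 0 0 0 0 1;0 0 0 0 0 1;0 0 0 0 0 1;0 0 0 0 0 1;0 0 0 0 0 0.9;0 0 0 0 0 0"}}

```text
clock: 6.65
ee_pos: [0.5231, 0.1095, 0.0675]
eef_rot: [0.625, 0.781, 0.001, 0.001]
force: [1.9, 1.7, 6.1]
gripper_width: 0.0471
grasp_force: 25.6
```

```bash
python3 - <<'E'
from h import *
s=bot.state(); print(s["qpos"],s["force"],s["ee_pos"])
o=[]
for n in("top","wrist"):
    im=optics.capture(n)[:,:,::-1]
    im=im[165:235,215:300] if n=="top" else im[200:420,150:400]
    o.append(cv2.resize(im,(int(im.shape[1]*450/im.shape[0])//2*2 if n=="top" else 250,450 if n=="top" else 220),interpolation=cv2.INTER_CUBIC))
a,b=o; k=np.zeros((450,a.shape[1]+b.shape[1],3),np.uint8);k[:,:a.shape[1]]=a;k[:b.shape[0],a.shape[1]:]=b;print(k.shape)
cv2.imwrite("pics/t2.png",k)
E
```

```text
[ 2.05999982e-01  4.71613268e-02 -1.82306198e-01  1.33854823e+00
  6.30044045e-04  1.55566264e+00] [1.86287667 1.74612767 6.1370733 ] [0.52307531 0.10948748 0.0674826 ]
(450, 796, 3)
```

View pics/t2.png

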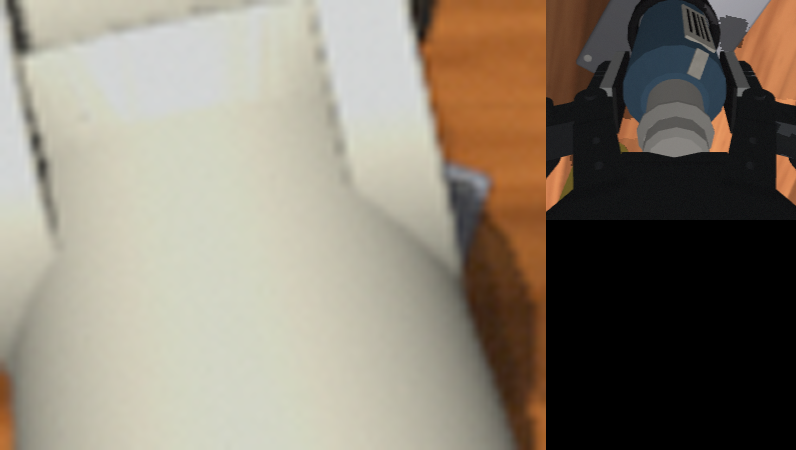

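The wrist crop shows the tick at about (301,264) full-frame and the patch to the right of it at (303,227). The top view is blocked by the arm. I check the angle by ray.

```bash
python3 - <<'E'
from h import *
s=bot.state(); c=cam("wrist",s); j=np.array([.523,.1095,0])
for A in(60,66,71,76,82):
    a=np.radians(A);u=np.array([np.cos(a),np.sin(a),0])
    print(A,[proj(c,j+u*r+[0,0,z]).round(1).tolist() for r,z in((.018,.097),(.0246,.06))])
print(proj(c,j+[0,0,.132]))
E
```

```text
60 [[306.8, 269.0], [308.6, 227.7]]
66 [[303.5, 266.5], [305.1, 224.9]]
71 [[300.5, 264.7], [301.9, 222.8]]
76 [[297.3, 263.1], [298.5, 221.0]]
82 [[293.3, 261.5], [294.2, 219.2]]
[278.90656252 357.26529874]
```

Request:
{"method": "servo_tool", "body": {"moves": "0 0 0 0 0 0;0 0 0 0 0 0;0 0 0 0 0 0;0 0 0 0 0 0", "grip": 1}}

```text
clock: 7.25
ee_pos: [0.522, 0.109, 0.0661]
eef_rot: [0.625, 0.781, -0.0, -0.0]
force: [-0.5, 0.5, 0.5]
gripper_width: 0.0853
grasp_force: 0.0
```

Request:
{"method": "servo_tool", "body": {"moves": "0 0 -1 0 0 0;0 0 -1 0 0 0;0 0 -1 0 0 0;0 0 -1 0 0 0;0 0 -1 0 0 0;0 0 -1 0 0 0;0 0 -0.5 0 0 0;0 0 0 0 0 0"}}

```text
clock: 8.25
ee_pos: [0.5224, 0.1091, 0.2291]
eef_rot: [0.625, 0.781, 0.0, 0.0]
force: [0.4, -0.5, 0.1]
gripper_width: 0.0854
grasp_force: 0.0
```

Request:
{"method": "servo_tool", "body": {"moves": "-1 -0.2 0 0 0 0;-1 -0.2 0 0 0 0;-1 -0.2 0 0 0 0;-1 -0.2 0 0 0 0;-1 -0.2 0 0 0 0;-1 -0.2 0 0 0 0;-1 -0.2 0 0 0 0;-1 -0.2 0 0 0 0"}}

```text
clock: 9.25
ee_pos: [0.5265, -0.0957, 0.2273]
eef_rot: [0.625, 0.781, -0.0, -0.001]
force: [0.3, 1.0, 0.2]
gripper_width: 0.0851
grasp_force: 0.0
```

Request:
{"method": "servo_tool", "body": {"moves": "-1 -0.2 0.5 0 0 0;-1 -0.2 0.5 0 0 0;-0.5 -0.2 0.5 0 0 0;0 0 0 0 0 0"}}

```text
clock: 9.75
ee_pos: [0.525, -0.1594, 0.1895]
eef_rot: [0.625, 0.78, -0.0, -0.001]
force: [0.2, 0.1, 0.3]
gripper_width: 0.0856
grasp_force: 0.0
```

```bash
python3 - <<'E'
from h import *
s=bot.state(); im=optics.capture("wrist"); c=cam("wrist",s); print(s["ee_pos"],s["qpos"],proj(c,[.527,-.2125,.032]))
t=optics.capture("top")[:,:,::-1]; cv2.imwrite("pics/t3r.png",t)
b=[x for x in blobs(im,(0,0,170),(180,60,255),None,150)]; print(b)
a=im[:,:,::-1]; k=cv2.resize(t[165:235,215:300],None,fx=2.8,fy=2.8,interpolation=cv2.INTER_CUBIC)
o=np.zeros((420,560+k.shape[1],3),np.uint8);o[:,:560]=a;o[:k.shape[0],560:]=k
cv2.imwrite("pics/w3.png",o); cv2.imwrite("pics/w3r.png",a)
E
```

```text
[ 0.52503681 -0.15937195  0.18951795] [-2.94751870e-01  7.47598897e-02  8.20665257e-02  1.58091596e+00
  8.96666010e-05  1.05647898e+00] [269.62499074 238.80745565]
[([260, 232, 21, 19, 317], [270.0, 240.7]), ([344, 275, 20, 26, 413], [355.0, 287.8]), ([521, 325, 39, 42, 441], [543.6, 348.7])]
```

View pics/w3.png

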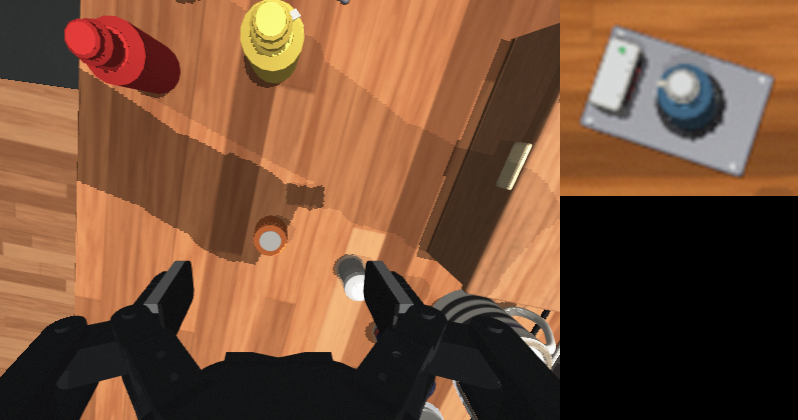

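The cap's white top is at (270,240.7) and a shaker at (355,288). The top crop shows the jar's tick pointing at the reader block. Next I get the cap's position and the finger clearance.

```bash
python3 - <<'E'
from h import *
s=bot.state(); c=cam("wrist",s); tc=cam("top")
p=on(c,(270,240.7),.032);q=on(c,(355,287.8),.057);print("cap",p,"shaker",q,on(tc,(397,157),.057))
v=(q-p)[:2];print(np.linalg.norm(v),np.degrees(np.arctan2(v[1],v[0])))
Rm=R.from_quat(s["eef_rot"]).as_matrix();print((Rm.T@(p-s["ee_pos"]))/.025)
t=cv2.imread("pics/t3r.png")[:,:,::-1].copy()
n=on(tc,np.array((684,84))/[2.8,2.8]-[200,0]+[214.7,164.7],.132);print("neck",n)
b=blobs(t,(0,0,200),(180,60,255),(250,185,275,205),5);print(b,[on(tc,x[1],.132) for x in b])
k=np.array((663,86))/2.8-[200,0]+[214.7,164.7];k=on(tc,k,.097);v=(k-n)[:2];print("tick az",np.degrees(np.arctan2(v[1],v[0])))
E
```

```text
cap [ 0.5291849  -0.21471598  0.032     ] shaker [ 0.62852359 -0.23771336  0.057     ] [ 0.62801456 -0.23652753  0.057     ]
0.10196595551252181 -13.03462347372968
[-2.22191299 -0.35730292  6.36931784]
neck [0.52134211 0.10669066 0.132     ]
[([254, 191, 8, 8, 47], [257.7, 194.4])] [array([0.52206635, 0.10968266, 0.132     ])]
tick az 78.64934655236097
```

Request:
{"method": "servo_tool", "body": {"moves": "-0.75 -0.12 0.7 0 0 0;-0.75 -0.12 0.8 0 0 0;-0.7 -0.12 0.8 0 0 0;0 0 0.8 0 0 0;0 0 0.8 0 0 0;0 0 0.8 0 0 0;0 0 0.5 0 0 0;0 0 0 0 0 0"}}

```text
clock: 10.85
ee_pos: [0.5284, -0.215, 0.0599]
eef_rot: [0.625, 0.781, -0.0, -0.001]
force: [-0.4, 0.0, 0.1]
gripper_width: 0.0854
grasp_force: 0.0
```

```bash
python3 - <<'E'
from h import *
s=bot.state(); im=optics.capture("wrist"); c=cam("wrist",s); print(s["ee_pos"],proj(c,[.5285,-.2140,.032]))
cv2.imwrite("pics/w4r.png",im[:,:,::-1])
Rm=R.from_quat(s["eef_rot"]).as_matrix()
for x in blobs(im,(0,0,110),(180,60,255),(200,200,360,360),60):
    p=on(c,x[1],.032);print(x,p.round(4),((Rm.T@(p-s["ee_pos"]))/.025).round(2))
E
```

```text
[ 0.52842334 -0.21499471  0.05987578] [278.70325116 241.66661854]
([259, 225, 37, 35, 1026], [277.1, 242.0]) [ 0.5276 -0.2144  0.032 ] [ 0.03 -0.03  1.12]
```

Request:
{"method": "servo_tool", "body": {"moves": "0.03 -0.03 0.6 0 0 0;0 0 0.6 0 0 0;0 0 0.6 0 0 0;0 0 0.4 0 0 0;0 0 0 0 0 0"}}

```text
clock: 11.52
ee_pos: [0.5277, -0.214, 0.0052]
eef_rot: [0.625, 0.781, -0.0, -0.001]
force: [-0.3, -0.1, 0.2]
gripper_width: 0.0857
grasp_force: 0.0
```

Request:
{"method": "servo_tool", "body": {"moves": "0 0 0 0 0 0;0 0 0 0 0 0;0 0 0 0 0 0;0 0 0 0 0 0;0 0 0 0 0 0;0 0 0 0 0 0", "grip": 0, "force": 70}}

```text
clock: 12.28
ee_pos: [0.5288, -0.2144, 0.0072]
eef_rot: [0.625, 0.781, 0.0, 0.001]
force: [-1.5, 0.3, 6.4]
gripper_width: 0.0359
grasp_force: 70.0
```

Request:
{"method": "servo_tool", "body": {"moves": "0 0 -0.5 0 0 0;0 0 -1 0 0 0;0 0 -1 0 0 0;0 0 -1 0 0 0;0 0 -1 0 0 0;0 0 -1 0 0 0;0 0 -1 0 0 0;0 0 -1 0 0 0"}}

```text
clock: 13.28
ee_pos: [0.5281, -0.2142, 0.1952]
eef_rot: [0.625, 0.781, 0.0, 0.0]
force: [0.4, -0.3, -0.8]
gripper_width: 0.0357
grasp_force: 69.8
```

Request:
{"method": "servo_tool", "body": {"moves": "0.9 0.2 -0.3 0 0 0;0.9 0.2 0 0 0 0;0.9 0.2 0 0 0 0;0.9 0.2 0 0 0 0;0.9 0.2 0 0 0 0;0.9 0.2 0 0 0 0;0.9 0.2 0 0 0 0;0 0 0 0 0 0"}}

```text
clock: 14.28
ee_pos: [0.5278, -0.0518, 0.2019]
eef_rot: [0.624, 0.781, 0.0, 0.0]
force: [0.0, -0.8, -0.0]
gripper_width: 0.0358
grasp_force: 69.8
```

```bash
python3 - <<'E'
from h import *
s=bot.state(); im=optics.capture("wrist"); c=cam("wrist",s); print(s["ee_pos"],s["gripper_width"],s["force"])
a=im[:,:,::-1]; 
t=optics.capture("top")[:,:,::-1];k=cv2.resize(t[165:235,215:300],None,fx=2.8,fy=2.8,interpolation=cv2.INTER_CUBIC)
s2=optics.capture("scene")[:,:,::-1];k2=cv2.resize(s2[160:245,250:335],None,fx=2.6,fy=2.6,interpolation=cv2.INTER_CUBIC)
o=np.zeros((420,560+238,3),np.uint8);o[:,:560]=a;o[:k.shape[0],560:560+k.shape[1]]=k;o[199:199+k2.shape[0],560:560+k2.shape[1]]=k2
cv2.imwrite("pics/w5.png",o)
E
```

```text
[ 0.52782962 -0.0517801   0.20192984] 0.035844803164937565 [ 0.02223997 -0.75705371 -0.0322892 ]
```

View pics/w5.png

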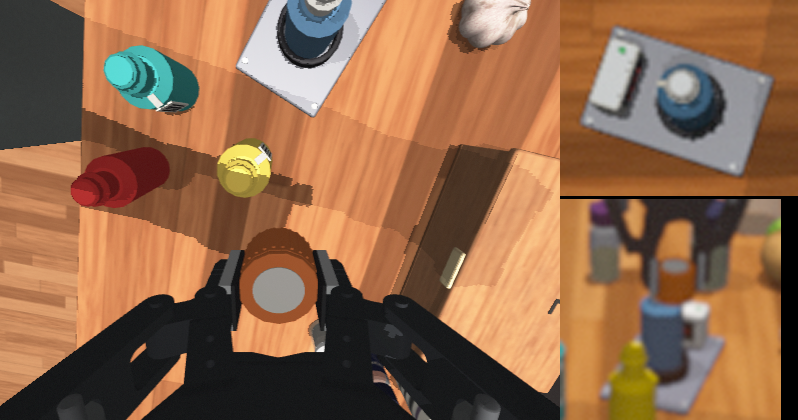

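The cap is held level, with its white top at (278,290). The top crop shows the tick still pointing at the reader. I move closer to see the neck.

Request:
{"method": "servo_tool", "body": {"moves": "0.9 0.2 0 0 0 0;0.9 0.2 0 0 0 0;0.9 0.2 0 0 0 0;0.9 0.2 0 0 0 0;0 0 0 0 0 0"}}

```text
clock: 15.05
ee_pos: [0.5278, 0.0396, 0.2013]
eef_rot: [0.625, 0.781, -0.0, -0.0]
force: [-0.8, -0.3, -1.0]
gripper_width: 0.0355
grasp_force: 69.8
```

```bash
python3 - <<'E'
from h import *
s=bot.state(); im=optics.capture("wrist"); c=cam("wrist",s); print(s["ee_pos"])
cv2.imwrite("pics/w6r.png",im[:,:,::-1])
Rm=R.from_quat(s["eef_rot"]).as_matrix(); print(proj(c,[.5225,.1095,.132]))
for x in blobs(im,(0,0,100),(180,70,255),(200,20,370,330),60):
    for z in(.132,s["ee_pos"][2]+.025):
        p=on(c,x[1],z);print(x,z.__round__(3),p.round(4),((Rm.T@(p-s["ee_pos"]))/.025).round(3))
cv2.imwrite("pics/w6c.png",cv2.resize(im[60:330,190:370,::-1],None,fx=2.2,fy=2.2))
E
```

```text
[0.52778928 0.03963883 0.20130475]
[292.76023485 126.93863234]
([222, 20, 148, 170, 11397], [299.4, 100.5]) 0.132 [0.5228 0.1273 0.132 ] [3.464 0.578 2.772]
([222, 20, 148, 170, 11397], [299.4, 100.5]) 0.226 [0.5176 0.1211 0.2263] [ 3.268  0.317 -1.   ]
([253, 267, 52, 46, 1872], [278.3, 289.9]) 0.132 [ 0.5413 -0.0194  0.132 ] [-2.421  0.007  2.772]
([253, 267, 52, 46, 1872], [278.3, 289.9]) 0.226 [0.5278 0.0398 0.2263] [ 0.005 -0.    -1.   ]
```

View pics/w6c.png

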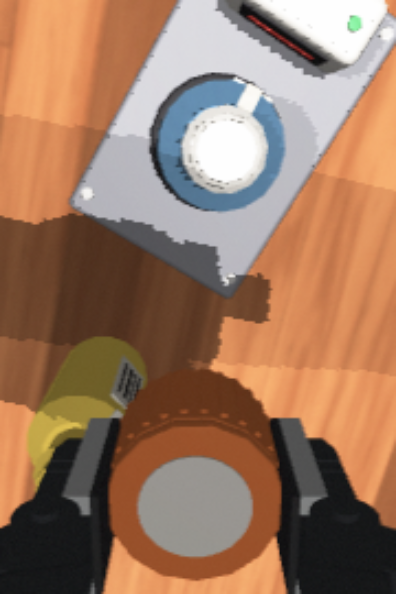

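The crop shows the neck top at about (292,128.6) full-frame, the tick toward the red-line reader window, and the cap centred in the fingers. I refine the neck centre by threshold.

```bash
python3 - <<'E'
from h import *
s=bot.state(); c=cam("wrist",s); im=cv2.imread("pics/w6r.png")[:,:,::-1].copy()
Rm=R.from_quat(s["eef_rot"]).as_matrix()
for v in(225,235,242,250):
  for x in blobs(im,(0,0,v),(180,40,255),(265,105,318,155),60):
    p=on(c,x[1],.132);print(v,x,p.round(4),((Rm.T@(p-s["ee_pos"]))/.025).round(3))
p0=on(c,(292.2,127.5),.132)
k=on(c,(190+249/2.2,60+97/2.2),.097);v=(k-p0)[:2];print("tick",np.degrees(np.arctan2(v[1],v[0])),np.linalg.norm(v))
w=on(c,(190+285/2.2,60+35/2.2),.036);v=(w-p0)[:2];print("window",np.degrees(np.arctan2(v[1],v[0])),np.linalg.norm(v))
E
```

```text
225 ([273, 105, 38, 39, 990], [292.3, 124.5]) [0.5218 0.1104 0.132 ] [2.838 0.394 2.772]
235 ([276, 110, 33, 33, 758], [292.7, 127.0]) [0.5225 0.1088 0.132 ] [2.771 0.407 2.772]
242 ([277, 112, 31, 31, 707], [292.6, 127.0]) [0.5224 0.1088 0.132 ] [2.771 0.404 2.772]
250 ([279, 114, 28, 29, 586], [292.6, 128.0]) [0.5226 0.1081 0.132 ] [2.744 0.404 2.772]
tick 71.62316993876382 0.019595045566141583
window 68.73618682915514 0.05408275081592923
```

Request:
{"method": "servo_tool", "body": {"moves": "0.7 0.1 0 0 0 0;0.7 0.1 0 0 0 0;0.7 0.1 0 0 0 0;0.68 0.1 0 0 0 0;0 0 0.8 0 0 0;0 0 0.8 0 0 0;0 0 0.4 0 0 0;0 0 0 0 0 0"}}

```text
clock: 16.1
ee_pos: [0.5219, 0.1096, 0.1509]
eef_rot: [0.625, 0.781, -0.0, -0.0]
force: [0.6, -0.4, -0.5]
gripper_width: 0.0359
grasp_force: 69.9
```

Request:
{"method": "servo_tool", "body": {"moves": "-0.03 0.02 0.2 0 0 0;0 0 0.2 0 0 0;0 0 0.2 0 0 0;0 0 0.2 0 0 0;0 0 0.2 0 0 0;0 0 0 0 0 0"}}

```text
clock: 16.85
ee_pos: [0.5227, 0.1086, 0.1258]
eef_rot: [0.625, 0.781, -0.0, -0.0]
force: [0.5, -0.2, -0.7]
gripper_width: 0.0356
grasp_force: 69.9
```

Request:
{"method": "servo_tool", "body": {"moves": "0 0 0.1 0 0 0;0 0 0.1 0 0 0;0 0 0.1 0 0 0;0 0 0.1 0 0 0;0 0 0 0 0 0"}}

```text
clock: 17.48
ee_pos: [0.5233, 0.1088, 0.1171]
eef_rot: [0.625, 0.781, 0.001, 0.001]
force: [-0.2, -0.5, 3.0]
gripper_width: 0.0359
grasp_force: 70.3
```

Request:
{"method": "servo_tool", "body": {"moves": "0 0 0.1 0 0 0;0 0 0.1 0 0 0;0 0 0 0 0 0"}}

```text
clock: 17.85
ee_pos: [0.523, 0.1087, 0.1112]
eef_rot: [0.625, 0.781, 0.0, 0.0]
force: [-0.3, 0.3, 1.4]
gripper_width: 0.0355
grasp_force: 70.5
```

Request:
{"method": "servo_tool", "body": {"moves": "0 0 0.1 0 0 0;0 0 0.1 0 0 0;0 0 0 0 0 0"}}

```text
clock: 18.23
ee_pos: [0.5248, 0.1091, 0.1112]
eef_rot: [0.625, 0.781, 0.003, 0.002]
force: [-4.4, -1.1, 32.1]
gripper_width: 0.036
grasp_force: 73.6
```

Request:
{"method": "servo_tool", "body": {"moves": "0 0 -0.06 0 0 0;0 0 0 0 0 0;0 0 0 0 0 0;0 0 0 0 0 0"}}

```text
clock: 18.73
ee_pos: [0.5242, 0.109, 0.1111]
eef_rot: [0.625, 0.781, 0.002, 0.002]
force: [-3.9, -0.1, 22.6]
gripper_width: 0.0362
grasp_force: 72.6
```

```bash
python3 - <<'E'
from h import *
s=bot.state(); im=optics.capture("wrist"); t=optics.capture("scene"); c=cam("wrist",s); print(s["ee_pos"],s["force"],s["wrist_torque"])
print(np.degrees(np.arccos(-R.from_quat(s["eef_rot"]).as_matrix()[2,2])), proj(c,[.522+.0246*np.cos(1.245),.109+.0246*np.sin(1.245),.06]))
a=cv2.resize(im[150:400,180:380,::-1],None,fx=2,fy=2);b=cv2.resize(t[160:245,250:335,::-1],None,fx=4.5,fy=4.5,interpolation=cv2.INTER_CUBIC)
o=np.zeros((500,400+b.shape[1],3),np.uint8);o[:,:400]=a;o[:b.shape[0],400:]=b;cv2.imwrite("pics/w7.png",o)
E
```

```text
[0.5242038  0.10896194 0.11114883] [-3.88838521 -0.09687154 22.63468646] [-2.18064402e-01  8.54136845e-01  3.35341928e-04]
0.2955268726388505 [293.27743637 200.13790901]
```

View pics/w7.png

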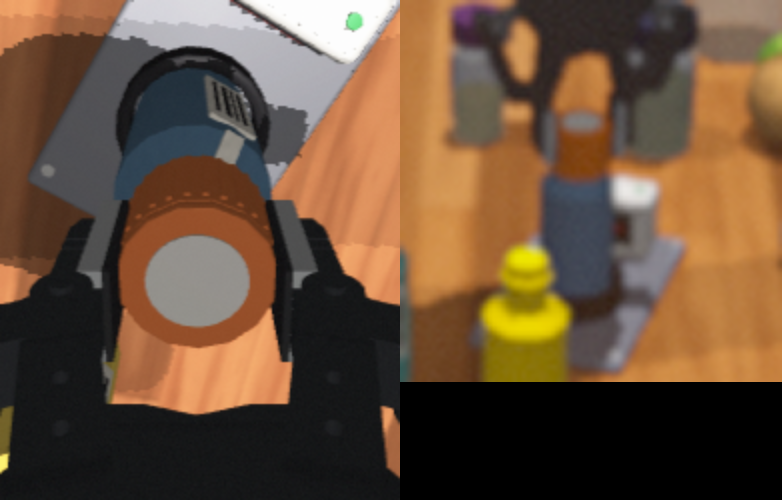

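The cap is seated and level, and the patch at full-frame (294.5,202) matches the prediction of (293,200) for facing the reader. The arm is pressing with 22 N, so I hand in.

```bash
python3 -c "
from plant import job_done
print(job_done())"
```

```text
the job is handed in; nothing more can be done
None
```

I handed the job in at about 19 s, and the judge's verdict was not shown. The jar's code patch faces the reader to within about 3 degrees by the camera. The cap is home by the arm's height reading, with the gripper still holding it and pressing down with about 22 N.

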